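Crank the carving rest back to level

TASK

The tilting carving rest that carries the arched instrument plate was left leaning about one main division of its dial. Turn the worm crank on top of its gear column clockwise (seen from above), some two to three full turns, until the plate is level again and the dial's pointer stands straight up at the middle main mark, then let go of the crank. Leave the three-lobed knob of the small screw press alone.

Things in the scene. Friction and masses are not known exactly. Their poses are not given: they have to be found in the camera images.
- rest (a joint): Tilt of the carving rest (130 x 150 mm cradle with arched plate) about its level spindle, rad: 0 level, negative: its left edge, seen from the crank along the spindle, is down; starts -0.63 to -0.42. One crank turn clockwise from above adds 0.209 rad (12 deg), the other way subtracts it. Worm self-locks; it can overrun to +0.72. Under 150 mm high; dial marks 30 deg apart.
- crank_handle (a point): Upright wooden crank handle, a cylinder 22 mm across, 48 mm tall, spinning freely on its pin: hold it from above and lead it in circles without turning the wrist. Point on its axis, 20 mm below its top, 28 mm above its foot, 180 mm above the bench. Steel arm below, top at 150 mm. Its circle has 45 mm radius about crank_axis; starting direction is any. About 3 N moves it.
- crank_axis (a point): Point on the crank's vertical axis, level with crank_handle: the centre of the handle's circle, above the middle of the grey gear column (88 x 88 mm; hub top 154 mm above the bench). The fixture's place and yaw vary.
- star_knob (a joint): Turn, rad, of the black three-lobed knob (62 mm across) on the small grey screw press beside the carving rest, left or right of it (171 mm tall, about 0.25 m from the crank's axis). Not part of the job; 0 at the start.

How it is judged (in metres and radians):
At the end, for the whole second after the job is handed in: The rest is level within 4 degrees (0.07 rad) and at rest, with the crank released (value of joint rest between -0.07 and 0.07 rad and velocity of joint rest between -0.02 and 0.02 rad/s); the robot touches nothing.
It fails at once if the three-lobed knob of the screw press is turned by more than 0.3 rad (value of joint star_knob above 0.3 rad or value of joint star_knob below -0.3 rad).
It also fails if it takes over 58 s, if anything falls off the work surface, if the arm or the gripper's body presses on something with over 40 N, if the wrist force passes 120 N, or if a joint passes its speed limit or range.

ROBOT

A 7-joint arm with a two-finger parallel gripper is mounted at the origin on the work surface. World frame = base frame: x ahead of the robot, y to its left, z up, the work surface at z = 0. Lengths are in mm, angles in rad, forces in N, time in s.
With the tool pointing down it reaches from about 400 to 875 mm from the base axis. Payload 4.4 kg.
Tool frame: the origin (TCP) lies midway between the tips of the shut fingers; the grasp point (between the pads) lies 19 mm behind it; z points along the fingers, y is the line along which they close (so a half turn about z gives the same grasp; the last joint's range is limited). The gripper opens to 85 mm and grips with 20 to 120 N. Pads are 22 mm wide; open, the fingers measure 114 mm over their backs; the gripper's body (76 mm by 85 mm) begins 54 mm behind the grasp point. The pads swing forward as they close: fully open they stand 13 mm farther back than shut.
Start: joints at [-1.337, 0.628, 0.038, 1.517, -0.027, 0.996, -0.02], TCP at [191.94, 621.029, 231.313] pointing down, gripper open.
Joint ranges: [-3.06, 3.06], [-0.37, 2.12], [-1.25, 1.32], [0.18, 2.47], [-1.1, 4.24], [0.23, 1.98], [-2.94, 2.94]. Speed limits (rad/s): [2.57, 2.57, 3.14, 3.14, 3.14, 3.14, 3.14].

INTERFACE

Orientations are given as [roll, pitch, yaw] about the fixed x, y, z axes, in that order (R = Rz(yaw) Ry(pitch) Rx(roll)).
In Python, from cell import read_state, get_image, finish_job gives the robot as it stands.
- The arm moves only by the tool send_rows, never from a script. Its argument "series" is a list of rows, each an object of numbers: "ax", "ay", "az": the turn, a rotation vector about the tool's x, y, z in rad; "dx", "dy", "dz": the shift along the tool's x, y, z in cm; "hand": the closure, from 0 (fully open) to 1 (shut). In form: [{"ax": .., "ay": .., "az": .., "dx": .., "dy": .., "dz": .., "hand": ..}, ...]. A call has 1 to 10 rows; each row is the pose to reach, as a shift and turn from the pose commanded when the call began, along the tool's axes at that moment; what a row does not reach only later rows make up. A row lasts 1/10 s, in which the tool goes at most 50 mm and 8.59 degrees, less where a joint would pass 70% of its speed; a pose out of reach is approached as far as the arm can. A call with a gripper value outside its range is refused whole. The fingers move at their own pace and stop on an object; the grip force is fixed at half the most. Time passes only in rows, so rows that repeat a pose let the fingers close. It gives the time, the measured TCP pose, the force, the opening and the grip force at its end, in the units of the state.
- read_state(): the state, without advancing time (a new reading comes with each control period).
- get_image(name): name is "scene" or "side" or "wrist"; returns a dict with "pixels" (480x640x3 uint8, red, green, blue), "mtx" (3x3 intrinsics, pixels), "k1" (the pictures are not rectified: a ray, as slopes to the right and down, at radius r is drawn at 1 + k1 r^2 times it, then the intrinsics apply), "R" (3x3) and "t" (3): a world point X has camera coordinates R X + t. Camera axes: x right, y down, z forward; pixel columns grow to the right and rows downward; lengths in mm; the calibration is good to about 2 mm. A picture is of the moment at which its call begins. There is no depth.
- finish_job(): hands the job in; it is judged then, once.
The state is a dict: "clock": time; "qpos": joint angles; "qd": joint speeds; "tau": joint torques, N m; "eef_pos": TCP position; "tool_rot": TCP orientation; "force": force on the tool from outside, world axes, zero at the start; "torque": the same for the moment, N m; "width": finger opening in mm; "gripper_force": force on a finger pad.
Only numpy, scipy, OpenCV 4.12 (cv2) and the standard library are available. Lean on these libraries where they do the work, as an engineer would, in place of code of your own. Each camera call takes 0.05 s, during which the arm holds its last target. There are 200 camera calls.

## Working session

There is one attempt and no reset: what is moved stays moved. The work goes in short steps, Python scripts to look and compute and a tool call to move; the robot and the scene stay as the last step left them, time stands still between calls to the robot, and variables do not carry over. Pictures are saved under pics/ and viewed, at most 10 in all, crops included, and the job is handed in when it is done.

Besides the shell and the picture viewer there is one more tool, called after "Call:" as name(argument=value, ...), one argument or row to a line, values as JSON. send_rows: Moves the arm, as the interface text tells. Its arguments: {"type":"object","properties":{"series":{"type":"array","items":{"type":"object","properties":{"ax":{"type":"number"},"ay":{"type":"number"},"az":{"type":"number"},"dx":{"type":"number"},"dy":{"type":"number"},"dz":{"type":"number"},"hand":{"type":"number"}}}}},"required":["series"]}

```bash
mkdir -p pics
cat > h.py <<'E'
import numpy as np,cv2
from cell import read_state,get_image,finish_job
def ray(im,u,v):
    K=np.array(im['mtx'],float);x=(u-K[0,2])/K[0,0];y=(v-K[1,2])/K[1,1]
    d=np.array([x,y]);s=d.copy()
    for _ in range(30): s=d/(1+im['k1']*(s@s))
    R=np.array(im['R']);t=np.array(im['t'])
    return -R.T@t, R.T@np.array([s[0],s[1],1])
def onz(im,u,v,z):
    c,d=ray(im,u,v); return c+d*(z-c[2])/d[2]
def proj(im,X):
    R=np.array(im['R']);t=np.array(im['t']);p=R@np.array(X,float)+t;s=p[:2]/p[2];s=s*(1+im['k1']*(s@s))
    K=np.array(im['mtx']);return K[0,0]*s[0]+K[0,2],K[1,1]*s[1]+K[1,2]
def tri(i1,p1,i2,p2):
    a,d=ray(i1,*p1);b,e=ray(i2,*p2);st=np.linalg.lstsq(np.c_[d,-e],b-a,rcond=None)[0]
    P=a+d*st[0];Q=b+e*st[1];return (P+Q)/2,np.linalg.norm(P-Q)
def save(im,n): cv2.imwrite('pics/'+n,im['pixels'][:,:,::-1])
E
python3 - <<'E'
from h import *
import pickle
ims={n:get_image(n) for n in('scene','side')}
pickle.dump(ims,open('a.pkl','wb'))
for n in ims: save(ims[n],n+'1.png');print(n,ray(ims[n],320,240))
s=read_state();print(s['eef_pos'],s['tool_rot'],s['width'],s['clock'])
E
```

```text
scene (array([ 711.58011825, -301.70672162,  787.84853519]), array([-0.27455565,  0.46035842, -0.8443147 ]))
side (array([ 126.94610299, -364.73252464,  669.45509609]), array([ 0.52783169,  0.53503749, -0.65970157]))
[191.7719316  620.45661351 230.46975055] [-3.13982844e+00  2.26271980e-05  2.84178961e+00] 85.72985469087031 0.1
```

View pics/scene1.png

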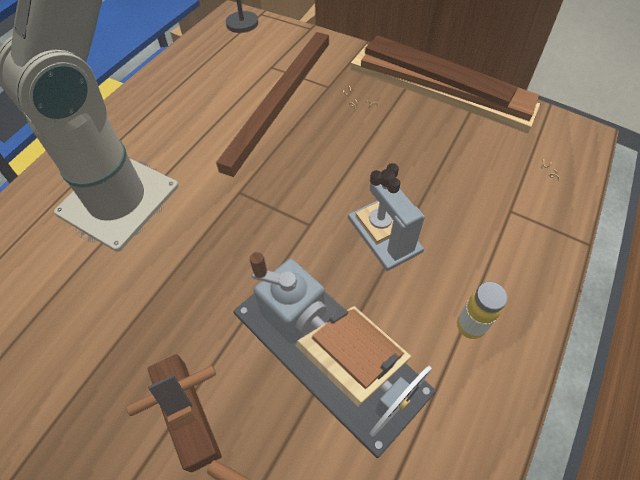

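View pics/side1.png

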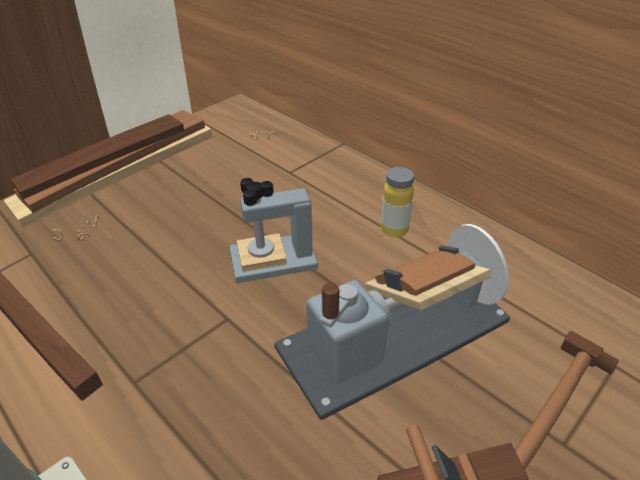

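The scene view shows the handle from about (256,256) to (262,275), with the hub near (288,279). In the side view the handle runs from (331,290) to (331,315), with the hub near (347,292). The press is behind, with its knob at (387,178) in the scene view.

Run:
```python
from h import *
import pickle
ims=pickle.load(open('a.pkl','rb'));a,b=ims['scene'],ims['side']
box={'scene':(240,240,275,285),'side':(315,278,347,325)};c={}
for n in ims:
    x0,y0,x1,y1=box[n];p=ims[n]['pixels'].astype(int)[y0:y1,x0:x1]
    m=((p[...,0]-p[...,2]>25)&(p[...,0]<130)).astype(np.uint8)
    k,l,st,ce=cv2.connectedComponentsWithStats(m);i=1+st[1:,4].argmax()
    c[n]=ce[i]+[x0,y0];print(n,c[n],st[i]+[x0,y0,0,0,0])
H,e=tri(a,c['scene'],b,c['side']);print('handle centre',H,e)
A,e2=tri(a,(288,279),b,(347,292));print('hub tri',A,e2,onz(a,288,279,154),onz(b,347,292,154))
print('knob',onz(a,387,178,165),onz(b,257,189,165))
q=onz(a,243,311,12),onz(a,378,445,12),onz(a,427,391,12)
q2=onz(b,287,342,12),onz(b,325,402,12),onz(b,500,313,12);print('bolts',q,q2)
```

```text
scene [257.36086957 262.14782609] [250 252  17  25 230]
side [329.09325397 297.01388889] [319 278  20  41 504]
handle centre [449.8097167  -52.65143371 180.64715631] 0.37633093528303957
hub tri [495.30642741 -41.55748605 147.47178601] 1.568021164244574 [497.26166796 -43.38636439 154.        ] [490.60704322 -46.48919176 154.        ]
knob [548.99409247 209.61623901 165.        ] [547.29285983 206.71425776 165.        ]
bolts (array([411.35619068, -82.97144821,  12.        ]), array([ 731.38510759, -171.55396408,   12.        ]), array([766.14886167, -54.11576057,  12.        ])) (array([447.26173846,  34.77391766,  12.        ]), array([412.96462785, -82.27906514,  12.        ]), array([ 733.46892711, -173.00049102,   12.        ]))
```

Call:
send_rows(
  series=[
    {"dx":-35.1,"dy":-33.1,"dz":0,"az":-0.3,"hand":0},
    {"dx":-35.1,"dy":-33.1,"dz":0,"az":-0.3,"hand":0},
    {"dx":-35.1,"dy":-33.1,"dz":0,"az":-0.3,"hand":0},
    {"dx":-35.1,"dy":-33.1,"dz":0,"az":-0.3,"hand":0},
    {"dx":-35.1,"dy":-33.1,"dz":0,"az":-0.3,"hand":0},
    {"dx":-35.1,"dy":-33.1,"dz":0,"az":-0.3,"hand":0},
    {"dx":-35.1,"dy":-33.1,"dz":0,"az":-0.3,"hand":0},
    {"dx":-35.1,"dy":-33.1,"dz":0,"az":-0.3,"hand":0},
    {"dx":-35.1,"dy":-33.1,"dz":0,"az":-0.3,"hand":0},
    {"dx":-35.1,"dy":-33.1,"dz":0,"az":-0.3,"hand":0},
  ],
)

```text
invalid input at $.series[0]: expected keys ax, ay, az, dx, dy, dz, hand
```

Call:
send_rows(
  series=[
    {"dx":-35.1,"dy":-33.1,"dz":0,"ax":0,"ay":0,"az":-0.3,"hand":0},
    {"dx":-35.1,"dy":-33.1,"dz":0,"ax":0,"ay":0,"az":-0.3,"hand":0},
    {"dx":-35.1,"dy":-33.1,"dz":0,"ax":0,"ay":0,"az":-0.3,"hand":0},
    {"dx":-35.1,"dy":-33.1,"dz":0,"ax":0,"ay":0,"az":-0.3,"hand":0},
    {"dx":-35.1,"dy":-33.1,"dz":0,"ax":0,"ay":0,"az":-0.3,"hand":0},
    {"dx":-35.1,"dy":-33.1,"dz":0,"ax":0,"ay":0,"az":-0.3,"hand":0},
    {"dx":-35.1,"dy":-33.1,"dz":0,"ax":0,"ay":0,"az":-0.3,"hand":0},
    {"dx":-35.1,"dy":-33.1,"dz":0,"ax":0,"ay":0,"az":-0.3,"hand":0},
    {"dx":-35.1,"dy":-33.1,"dz":0,"ax":0,"ay":0,"az":-0.3,"hand":0},
    {"dx":-35.1,"dy":-33.1,"dz":0,"ax":0,"ay":0,"az":-0.3,"hand":0},
  ],
)

```text
clock: 1.1
eef_pos: [430.8, 197.1, 231.2]
tool_rot: [-3.14, 0.0, 3.138]
force: [-0.4, 0.6, 1.0]
width: 85.4
gripper_force: 0.0
```

Call:
send_rows(
  series=[
    {"dx":-1.9,"dy":-25,"dz":0,"ax":0,"ay":0,"az":0,"hand":0},
    {"dx":-1.9,"dy":-25,"dz":0,"ax":0,"ay":0,"az":0,"hand":0},
    {"dx":-1.9,"dy":-25,"dz":0,"ax":0,"ay":0,"az":0,"hand":0},
    {"dx":-1.9,"dy":-25,"dz":0,"ax":0,"ay":0,"az":0,"hand":0},
    {"dx":-1.9,"dy":-25,"dz":0,"ax":0,"ay":0,"az":0,"hand":0},
    {"dx":-1.9,"dy":-25,"dz":0,"ax":0,"ay":0,"az":0,"hand":0},
    {"dx":-1.9,"dy":-25,"dz":0,"ax":0,"ay":0,"az":0,"hand":0},
    {"dx":-1.9,"dy":-25,"dz":0,"ax":0,"ay":0,"az":0,"hand":0},
  ],
)

```text
clock: 1.9
eef_pos: [448.4, -47.6, 231.1]
tool_rot: [3.141, -0.001, -3.14]
force: [0.2, 0.9, 0.6]
width: 85.4
gripper_force: 0.0
```

Run:
```python
from h import *
w=get_image('wrist');save(w,'w1.png');s=read_state();print(s['eef_pos'],s['tool_rot'],s['qpos'])
print(proj(w,[449.8,-52.6,200]),proj(w,[493.5,-42.2,154]))
import pickle;pickle.dump(w,open('w.pkl','wb'))
```

```text
[448.41615935 -47.1791533  231.11508554] [ 3.14082151e+00 -5.92432710e-04 -3.13864126e+00] [ 0.01781596  0.34867963  0.03361189  2.04788949 -0.01800831  0.74591775
  1.63638875]
(np.float64(316.991507060496), np.float64(291.0332587668114)) (np.float64(337.11749028163865), np.float64(325.6794916381877))
```

View pics/w1.png

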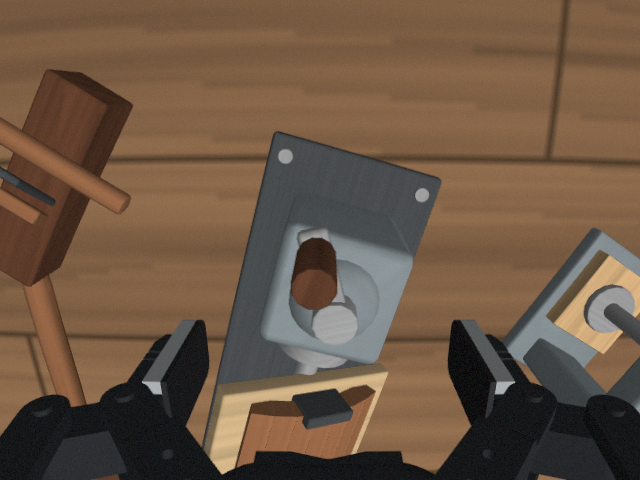

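The wrist view shows the handle top at (315,289) and the hub at (336,325), within 2 px of my predictions. Descending and gripping.

Call:
send_rows(
  series=[
    {"dx":-0.2,"dy":-0.4,"dz":2.5,"ax":0,"ay":0,"az":0,"hand":0},
    {"dx":-0.2,"dy":-0.4,"dz":4.5,"ax":0,"ay":0,"az":0,"hand":0},
    {"dx":-0.2,"dy":-0.4,"dz":6.6,"ax":0,"ay":0,"az":0,"hand":0},
    {"dx":-0.2,"dy":-0.4,"dz":6.6,"ax":0,"ay":0,"az":0,"hand":0},
    {"dx":-0.2,"dy":-0.4,"dz":6.6,"ax":0,"ay":0,"az":0,"hand":0.7},
    {"dx":-0.2,"dy":-0.4,"dz":6.6,"ax":0,"ay":0,"az":0,"hand":1},
    {"dx":-0.2,"dy":-0.4,"dz":6.6,"ax":0,"ay":0,"az":0,"hand":1},
    {"dx":-0.2,"dy":-0.4,"dz":6.6,"ax":0,"ay":0,"az":0,"hand":1},
    {"dx":-0.2,"dy":-0.4,"dz":6.6,"ax":0,"ay":0,"az":0,"hand":1},
    {"dx":-0.2,"dy":-0.4,"dz":6.6,"ax":0,"ay":0,"az":0,"hand":1},
  ],
)

```text
clock: 2.95
eef_pos: [451.0, -53.0, 166.1]
tool_rot: [-3.142, 0.001, 3.142]
force: [-1.3, -0.4, 4.9]
width: 20.2
gripper_force: 58.4
```

Run:
```python
from h import *
s=read_state();print(s['eef_pos'],s['tool_rot'],s['force'],s['width'],s['gripper_force'])
import math
C=np.array([493.5,-42.2]);P0=np.array([450,-52.8]);r0=P0-C;a0=math.atan2(r0[1],r0[0]);print(a0,np.hypot(*r0))
# 20 rows per turn, clockwise: print tool offsets (cm): dx=-X, dy=Y
for k in range(0,21):
    p=C+45*np.array([math.cos(a0-k*math.pi/10),math.sin(a0-k*math.pi/10)])
    b=C+45*r0/np.hypot(*r0) if k<=10 else C-45*r0/np.hypot(*r0)
    d=(p-b)/10; print(k,round(-d[0],2),round(d[1],2))
```

```text
[450.97080229 -52.99257237 166.06435769] [-3.14153842e+00  1.24102512e-03  3.14155106e+00] [-1.26942078 -0.41305797  4.85143657] 20.19769401006478 58.35183262825012
-2.9025727498389005 44.77287125034533
0 -0.0 0.0
1 0.12 1.4
2 -0.21 2.77
3 -0.94 3.98
4 -2.01 4.89
5 -3.31 5.44
6 -4.71 5.55
7 -6.08 5.23
8 -7.28 4.5
9 -8.2 3.43
10 -8.74 2.13
11 -0.12 -1.4
12 0.21 -2.77
13 0.94 -3.98
14 2.01 -4.89
15 3.31 -5.44
16 4.71 -5.55
17 6.08 -5.23
18 7.28 -4.5
19 8.2 -3.43
20 8.74 -2.13
```

Call:
send_rows(
  series=[
    {"dx":0.07,"dy":0.7,"dz":0,"ax":0,"ay":0,"az":0,"hand":1},
    {"dx":0.12,"dy":1.4,"dz":0,"ax":0,"ay":0,"az":0,"hand":1},
    {"dx":-0.21,"dy":2.77,"dz":0,"ax":0,"ay":0,"az":0,"hand":1},
    {"dx":-0.94,"dy":3.98,"dz":0,"ax":0,"ay":0,"az":0,"hand":1},
    {"dx":-2.01,"dy":4.89,"dz":0,"ax":0,"ay":0,"az":0,"hand":1},
    {"dx":-3.31,"dy":5.44,"dz":0,"ax":0,"ay":0,"az":0,"hand":1},
    {"dx":-3.31,"dy":5.44,"dz":0,"ax":0,"ay":0,"az":0,"hand":1},
    {"dx":-3.31,"dy":5.44,"dz":0,"ax":0,"ay":0,"az":0,"hand":1},
  ],
)

```text
clock: 3.75
eef_pos: [487.0, 0.8, 166.1]
tool_rot: [-3.14, 0.005, 3.142]
force: [3.6, -4.3, 3.4]
width: 20.5
gripper_force: 59.2
```

Call:
send_rows(
  series=[
    {"dx":-1.4,"dy":0.11,"dz":0,"ax":0,"ay":0,"az":0,"hand":1},
    {"dx":-2.77,"dy":-0.21,"dz":0,"ax":0,"ay":0,"az":0,"hand":1},
    {"dx":-3.97,"dy":-0.94,"dz":0,"ax":0,"ay":0,"az":0,"hand":1},
    {"dx":-4.89,"dy":-2.01,"dz":0,"ax":0,"ay":0,"az":0,"hand":1},
    {"dx":-5.43,"dy":-3.31,"dz":0,"ax":0,"ay":0,"az":0,"hand":1},
    {"dx":-5.55,"dy":-4.71,"dz":0,"ax":0,"ay":0,"az":0,"hand":1},
    {"dx":-5.22,"dy":-6.08,"dz":0,"ax":0,"ay":0,"az":0,"hand":1},
    {"dx":-4.49,"dy":-7.29,"dz":0,"ax":0,"ay":0,"az":0,"hand":1},
    {"dx":-3.42,"dy":-8.2,"dz":0,"ax":0,"ay":0,"az":0,"hand":1},
    {"dx":-2.12,"dy":-8.75,"dz":0,"ax":0,"ay":0,"az":0,"hand":1},
  ],
)

```text
clock: 4.75
eef_pos: [507.6, -86.8, 166.2]
tool_rot: [-3.141, 0.006, 3.141]
force: [4.0, -0.7, 4.2]
width: 20.6
gripper_force: 59.3
```

Call:
send_rows(
  series=[
    {"dx":1.4,"dy":-0.11,"dz":0,"ax":0,"ay":0,"az":0,"hand":1},
    {"dx":2.77,"dy":0.21,"dz":0,"ax":0,"ay":0,"az":0,"hand":1},
    {"dx":3.97,"dy":0.94,"dz":0,"ax":0,"ay":0,"az":0,"hand":1},
    {"dx":4.89,"dy":2.01,"dz":0,"ax":0,"ay":0,"az":0,"hand":1},
    {"dx":5.43,"dy":3.31,"dz":0,"ax":0,"ay":0,"az":0,"hand":1},
    {"dx":5.43,"dy":3.31,"dz":0,"ax":0,"ay":0,"az":0,"hand":1},
    {"dx":5.43,"dy":3.31,"dz":0,"ax":0,"ay":0,"az":0,"hand":1},
  ],
)

```text
clock: 5.45
eef_pos: [450.6, -51.3, 166.0]
tool_rot: [3.14, 0.0, -3.14]
force: [-0.6, 2.3, 10.6]
width: 20.8
gripper_force: 59.7
```

Run:
```python
from h import *
a=get_image('scene');b=get_image('side');import pickle;pickle.dump((a,b),open('b.pkl','wb'))
o=pickle.load(open('a.pkl','rb'))
f=lambda i,x0,y0:cv2.resize(i['pixels'][y0:y0+100,x0:x0+130],None,fx=3,fy=3,interpolation=2)
z=lambda i,x0,y0:f(i,x0,y0)
im=np.vstack([np.hstack([z(o['scene'],340,350),z(o['side'],385,215)]),np.hstack([z(a,340,350),z(b,385,215)])])
cv2.imwrite('pics/c1.png',im[:,:,::-1]);s=read_state();print(s['eef_pos'],s['force'],s['clock'])
```

```text
[450.59751832 -51.46004656 165.93576316] [-1.69432427  2.17546834 10.13380962] 5.55
```

View pics/c1.png

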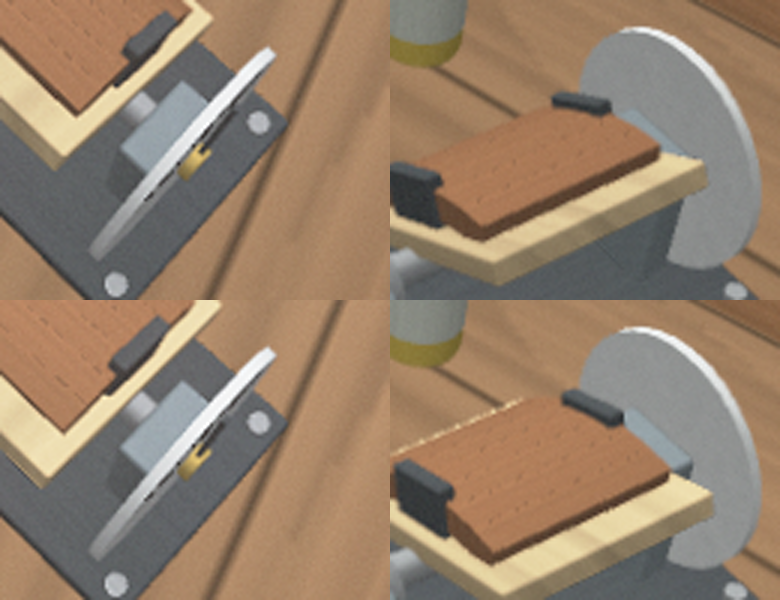

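The crank turns well and the tray is visibly more level. It starts at -0.42 or lower, so a second full turn is safe.

Call:
send_rows(
  series=[
    {"dx":0.12,"dy":1.4,"dz":0,"ax":0,"ay":0,"az":0,"hand":1},
    {"dx":-0.21,"dy":2.77,"dz":0,"ax":0,"ay":0,"az":0,"hand":1},
    {"dx":-0.94,"dy":3.98,"dz":0,"ax":0,"ay":0,"az":0,"hand":1},
    {"dx":-2.01,"dy":4.89,"dz":0,"ax":0,"ay":0,"az":0,"hand":1},
    {"dx":-3.31,"dy":5.44,"dz":0,"ax":0,"ay":0,"az":0,"hand":1},
    {"dx":-4.71,"dy":5.55,"dz":0,"ax":0,"ay":0,"az":0,"hand":1},
    {"dx":-6.08,"dy":5.23,"dz":0,"ax":0,"ay":0,"az":0,"hand":1},
    {"dx":-7.28,"dy":4.5,"dz":0,"ax":0,"ay":0,"az":0,"hand":1},
    {"dx":-8.2,"dy":3.43,"dz":0,"ax":0,"ay":0,"az":0,"hand":1},
    {"dx":-8.74,"dy":2.13,"dz":0,"ax":0,"ay":0,"az":0,"hand":1},
  ],
)

```text
clock: 6.55
eef_pos: [538.0, -29.9, 165.9]
tool_rot: [3.14, -0.001, -3.14]
force: [-2.1, 3.0, 9.7]
width: 20.7
gripper_force: 59.9
```

Call:
send_rows(
  series=[
    {"dx":-0.12,"dy":-1.4,"dz":0,"ax":0,"ay":0,"az":0,"hand":1},
    {"dx":0.21,"dy":-2.77,"dz":0,"ax":0,"ay":0,"az":0,"hand":1},
    {"dx":0.94,"dy":-3.98,"dz":0,"ax":0,"ay":0,"az":0,"hand":1},
    {"dx":2.01,"dy":-4.89,"dz":0,"ax":0,"ay":0,"az":0,"hand":1},
    {"dx":3.31,"dy":-5.44,"dz":0,"ax":0,"ay":0,"az":0,"hand":1},
    {"dx":4.71,"dy":-5.55,"dz":0,"ax":0,"ay":0,"az":0,"hand":1},
    {"dx":6.08,"dy":-5.23,"dz":0,"ax":0,"ay":0,"az":0,"hand":1},
    {"dx":7.28,"dy":-4.5,"dz":0,"ax":0,"ay":0,"az":0,"hand":1},
    {"dx":8.2,"dy":-3.43,"dz":0,"ax":0,"ay":0,"az":0,"hand":1},
    {"dx":8.74,"dy":-2.13,"dz":0,"ax":0,"ay":0,"az":0,"hand":1},
  ],
)

```text
clock: 7.55
eef_pos: [451.0, -53.9, 166.0]
tool_rot: [-3.14, 0.003, 3.14]
force: [4.5, -2.3, 4.8]
width: 20.4
gripper_force: 59.6
```

Run:
```python
from h import *
a=get_image('scene');b=get_image('side');import pickle;pickle.dump((a,b),open('b.pkl','wb'))
cr=[cv2.resize(i['pixels'][y:y+150,x:x+200],None,fx=4,fy=4,interpolation=2) for i,x,y in((a,270,290),(b,330,190))]
for n,c in zip('ab',cr): cv2.imwrite(f'pics/d{n}.png',c[:,:,::-1])
s=read_state();print(s['eef_pos'],s['force'],s['clock'])
```

```text
[450.51304954 -51.2448659  165.96749341] [-0.48566789  2.75089526  8.82823381] 7.65
```

View pics/da.png

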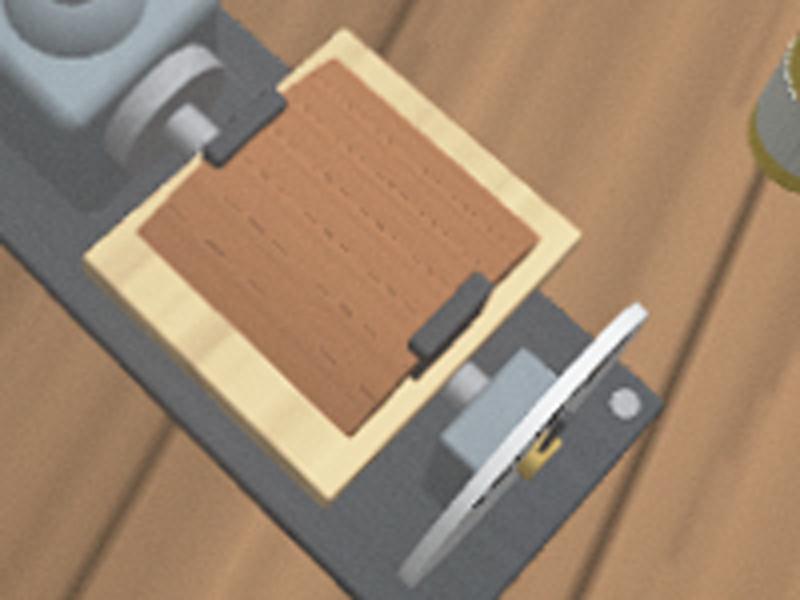

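View pics/db.png

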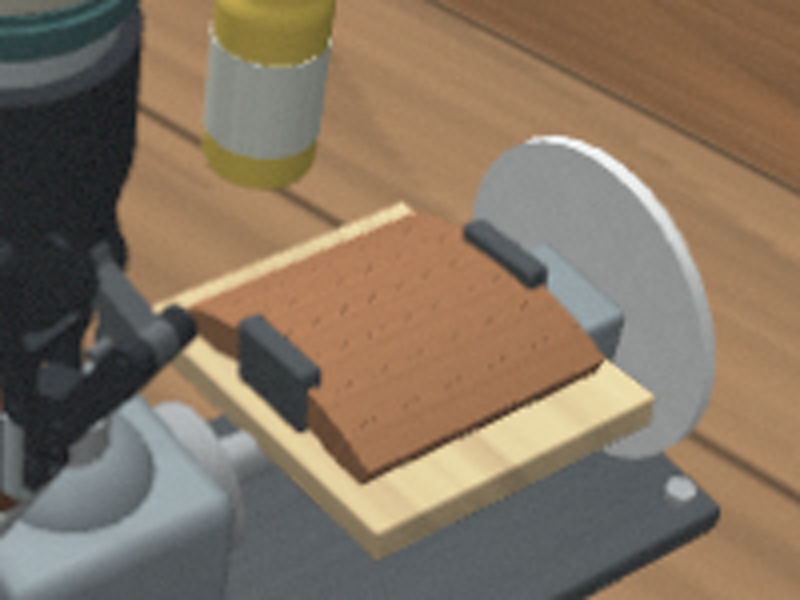

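The scene crop shows tray corners A (345,28), B (580,235), C (330,490) and D (85,257). The side crop shows A (155,305), B (405,203), C (653,400) and D (376,533). Next I triangulate them to get the tilt.

Run:
```python
from h import *
import pickle;a,b=pickle.load(open('b.pkl','rb'))
S=dict(A=(345,28),B=(580,235),C=(329,490),D=(85,257));T=dict(A=(155,305),B=(405,203),C=(653,401),D=(376,533))
P={}
for k in S:
    P[k],e=tri(a,(270+S[k][0]/4-.4,290+S[k][1]/4-.4),b,(330+T[k][0]/4-.4,190+T[k][1]/4-.4));print(k,P[k].round(1),round(e,2))
for l,r in(('A','D'),('B','C')):
    d=P[l]-P[r];print(np.arctan2(d[2],np.hypot(*d[:2])),np.linalg.norm(d))
```

```text
A [594.8   4.6  97.4] 3.4
B [716.7 -28.   93.5] 1.38
C [ 676.  -167.4  109.1] 4.46
D [ 553.6 -133.4  109.2] 0.21
-0.08122989979509967 144.48057695170576
-0.10707236043341731 146.03038733216826
```

Call:
send_rows(
  series=[
    {"dx":0.12,"dy":1.4,"dz":0,"ax":0,"ay":0,"az":0,"hand":1},
    {"dx":-0.21,"dy":2.77,"dz":0,"ax":0,"ay":0,"az":0,"hand":1},
    {"dx":-0.94,"dy":3.98,"dz":0,"ax":0,"ay":0,"az":0,"hand":1},
    {"dx":-2.01,"dy":4.89,"dz":0,"ax":0,"ay":0,"az":0,"hand":1},
    {"dx":-3.31,"dy":5.44,"dz":0,"ax":0,"ay":0,"az":0,"hand":1},
    {"dx":-4.71,"dy":5.55,"dz":0,"ax":0,"ay":0,"az":0,"hand":1},
    {"dx":-6.08,"dy":5.23,"dz":0,"ax":0,"ay":0,"az":0,"hand":1},
    {"dx":-7.28,"dy":4.5,"dz":0,"ax":0,"ay":0,"az":0,"hand":1},
    {"dx":-8.2,"dy":3.43,"dz":0,"ax":0,"ay":0,"az":0,"hand":1},
    {"dx":-8.2,"dy":3.43,"dz":0,"ax":0,"ay":0,"az":0,"hand":1},
  ],
)

```text
clock: 8.65
eef_pos: [533.4, -20.1, 166.0]
tool_rot: [-3.141, 0.001, 3.14]
force: [0.7, -1.6, 8.6]
width: 20.4
gripper_force: 60.0
```

Run:
```python
from h import *
a=get_image('scene');b=get_image('side');import pickle;pickle.dump((a,b),open('b.pkl','wb'))
cr=[cv2.resize(i['pixels'][y:y+140,x:x+130],None,fx=3,fy=4,interpolation=2) for i,x,y in((a,285,290),(b,365,190))]
cv2.imwrite('pics/e.png',np.hstack(cr)[:,:,::-1])
s=read_state();print(s['eef_pos'],s['force'],s['clock'])
```

```text
[533.28586667 -19.842203   166.05554045] [ 2.5764909  -2.00078342  7.96514527] 8.75
```

View pics/e.png

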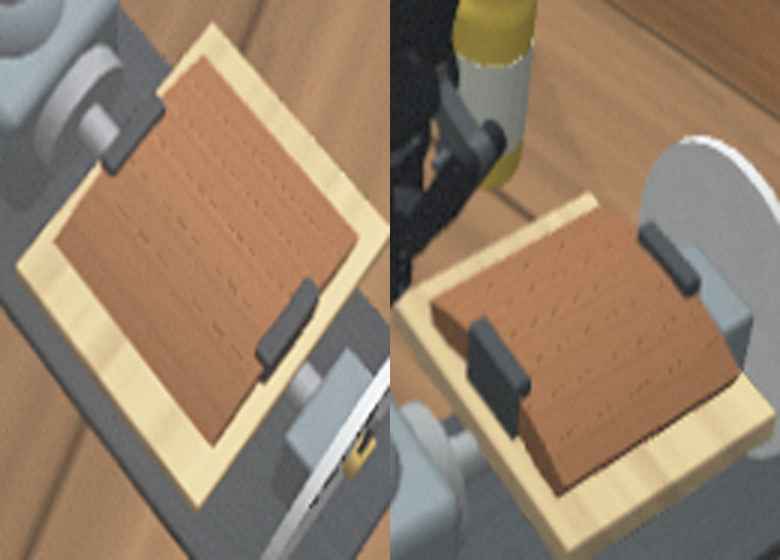

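The left (scene) half shows corners A (211,23), B (390,238), C (199,502) and D (18,267). The right (side) half shows A (5,308), B (206,194), C (383,412) and D (178,545).

Run:
```python
from h import *
import pickle;a,b=pickle.load(open('b.pkl','rb'))
S=dict(A=(211,23),B=(390,238),C=(199,502),D=(18,267));T=dict(A=(5,308),B=(206,194),C=(383,412),D=(178,545))
f=lambda p,x,y:(x+p[0]/3-.35,y+p[1]/4-.4)
P={}
for k in S:
    P[k],e=tri(a,f(S[k],285,290),b,f(T[k],365,190));print(k,P[k].round(1),round(e,2))
for l,r in(('A','D'),('B','C')):
    d=P[l]-P[r];print(np.arctan2(d[2],np.hypot(*d[:2])),np.linalg.norm(d))
# single-view check: which tilt of a 150-wide edge about axis fits (side view rays through edges)
```

```text
A [592.3   6.5  96.2] 3.36
B [717.2 -31.6 100.3] 1.17
C [ 676.4 -169.1  103. ] 1.66
D [ 554.  -135.1  103.5] 0.61
-0.049068050625090856 146.87016406727156
-0.019310891798791772 143.44430373115097
```

```bash
python3 - <<'E'
from h import *
import pickle;a,b=pickle.load(open('b.pkl','rb'))
S=dict(A=(211,23),B=(390,238),C=(199,502),D=(18,267));T=dict(A=(5,308),B=(206,194),C=(383,412),D=(178,545))
f=lambda p,x,y:(x+p[0]/3-.35,y+p[1]/4-.4)
def sub(i,p): 
    g=cv2.cvtColor(i['pixels'],cv2.COLOR_RGB2LAB)[...,2].copy()
    q=np.array([[p]],np.float32);cv2.cornerSubPix(g,q,(4,4),(-1,-1),(3,50,.01));return q.ravel()
P={}
for k in S:
    p,q=f(S[k],285,290),f(T[k],365,190);p2,q2=sub(a,p),sub(b,q)
    P[k],e=tri(a,p2,b,q2);print(k,p2-p,q2-q,P[k].round(1),round(e,2))
for l,r in(('A','D'),('B','C')):
    d=P[l]-P[r];print(np.arctan2(d[2],np.hypot(*d[:2])),np.linalg.norm(d))
for n,i in(('scene',a),('side',b)):print(n,[tuple(np.round(proj(i,X))) for X in([595,5,98],)])
E
python3 - <<'E'
import sys;sys.path.insert(0,'.')
import os;os.chdir('.')
from h import *
import pickle
from scipy.optimize import least_squares
a,b=pickle.load(open('b.pkl','rb'))
# rigid rectangle 130x150 with spindle yaw, fit to the clicked corners
S=dict(A=(211,23),B=(390,238),C=(199,502),D=(18,267));T=dict(A=(5,308),B=(206,194),C=(383,412),D=(178,545))
f=lambda p,x,y:(x+p[0]/3-.35,y+p[1]/4-.4)
sg=dict(A=(-1,1),B=(1,1),C=(1,-1),D=(-1,-1))
def res(v):
    x,y,z,w,t,L,W=v;u=np.array([np.cos(w),np.sin(w),0]);n=np.array([-np.sin(w)*np.cos(t),np.cos(w)*np.cos(t),np.sin(t)]);r=[]
    for k,(i,j) in sg.items():
        X=np.array([x,y,z])+u*i*L/2+n*j*W/2
        r+=list(np.subtract(proj(a,X),f(S[k],285,290)))+list(np.subtract(proj(b,X),f(T[k],365,190)))
    return np.r_[r,(L-130)/2,(W-150)/2]
o=least_squares(res,[635,-82,100,-.272,0,130,150]);J=np.linalg.inv(o.jac.T@o.jac)
print(o.x.round(3),o.fun.round(1),np.sqrt(J[4,4]))
E
```

```text
A [ 1.14712931 -0.85415039] [-0.36039836 -1.31508789] [593.4   8.4  97.1] 3.5
B [ 1.12862549 -1.43029175] [-2.64952189 -1.14704285] [717.6 -27.1  98.9] 0.78
C [-0.89898275  2.90942993] [ 1.03996175e+00 -6.65283203e-04] [ 677.  -172.   103.5] 1.34
D [-1.31519165 -0.09349976] [4.06901046e-06 6.10351560e-06] [ 552.6 -136.2  105.4] 1.14
-0.054908850488377646 150.43182920627257
-0.030715080500215153 150.60337068803318
scene [(np.float64(356.0), np.float64(297.0))]
side [(np.float64(367.0), np.float64(265.0))]
[ 6.35131e+02 -8.20900e+01  1.00376e+02 -2.78000e-01 -4.50000e-02
  1.29139e+02  1.46845e+02] [ 0.1  1.2 -0.2 -1.2  0.3 -0.2 -1.6  0.5 -0.1  1.4  0.5 -0.5 -0.5 -0.7
 -0.4  0.4 -0.4 -1.6] 0.015175053671383344
```

The two methods agree on about -0.04 ±0.015, so I'll add 54° of crank (+0.031). Then I'll release, raise the arm and read the dial with the wrist camera.

Call:
send_rows(
  series=[
    {"dx":-0.54,"dy":-1.3,"dz":0,"ax":0,"ay":0,"az":0,"hand":1},
    {"dx":-0.66,"dy":-2.7,"dz":0,"ax":0,"ay":0,"az":0,"hand":1},
    {"dx":-0.33,"dy":-4.07,"dz":0,"ax":0,"ay":0,"az":0,"hand":1},
    {"dx":-0.33,"dy":-4.07,"dz":0,"ax":0,"ay":0,"az":0,"hand":1},
    {"dx":-0.33,"dy":-4.07,"dz":0,"ax":0,"ay":0,"az":0,"hand":0.3},
    {"dx":-0.33,"dy":-4.07,"dz":0,"ax":0,"ay":0,"az":0,"hand":0.3},
    {"dx":-0.33,"dy":-4.07,"dz":0,"ax":0,"ay":0,"az":0,"hand":0.3},
    {"dx":-0.33,"dy":-4.07,"dz":0,"ax":0,"ay":0,"az":0,"hand":0.3},
    {"dx":-0.33,"dy":-4.07,"dz":-3,"ax":0,"ay":0,"az":0,"hand":0.3},
    {"dx":-0.33,"dy":-4.07,"dz":-7,"ax":0,"ay":0,"az":0,"hand":0.3},
  ],
)

```text
clock: 9.75
eef_pos: [534.0, -58.8, 234.1]
tool_rot: [3.141, -0.006, -3.141]
force: [0.8, 0.8, 0.9]
width: 59.5
gripper_force: 0.0
```

Run:
```python
from h import *
w=get_image('wrist');s=read_state();print(s['eef_pos'],s['tool_rot'],s['width'],s['clock'])
c,d=ray(w,320,240);print(c-s['eef_pos'],d)
```

```text
[538.62818909 -59.31978885 241.57116219] [-3.14118018  0.00764241 -3.1411972 ] 59.706270655665 9.8
[-83.66977759   0.43208041 136.86915242] [ 0.30423957 -0.01843327 -0.95260285]
```

Call:
send_rows(
  series=[
    {"dx":0,"dy":0,"dz":-4,"ax":0,"ay":0,"az":1.48,"hand":0.3},
    {"dx":0,"dy":0,"dz":-4,"ax":0,"ay":0,"az":1.48,"hand":0.3},
    {"dx":0,"dy":0,"dz":-4,"ax":0,"ay":0,"az":1.48,"hand":0.3},
    {"dx":0,"dy":0,"dz":-4,"ax":0,"ay":0,"az":1.48,"hand":0.3},
    {"dx":0,"dy":0,"dz":-4,"ax":0,"ay":0,"az":1.48,"hand":0.3},
    {"dx":0,"dy":0,"dz":-4,"ax":0,"ay":0,"az":1.48,"hand":0.3},
    {"dx":0,"dy":0,"dz":-4,"ax":0,"ay":0,"az":1.48,"hand":0.3},
    {"dx":0,"dy":0,"dz":-4,"ax":0,"ay":0,"az":1.48,"hand":0.3},
    {"dx":0,"dy":0,"dz":-4,"ax":0,"ay":0,"az":1.48,"hand":0.3},
    {"dx":0,"dy":0,"dz":-4,"ax":0,"ay":0,"az":1.48,"hand":0.3},
  ],
)

```text
clock: 10.8
eef_pos: [535.6, -58.9, 275.0]
tool_rot: [-3.141, -0.0, 1.656]
force: [1.0, 0.2, -0.2]
width: 59.1
gripper_force: 0.0
```

Call:
send_rows(
  series=[
    {"dx":0,"dy":0,"dz":0,"ax":0,"ay":0,"az":1.48,"hand":0.3},
    {"dx":0,"dy":0,"dz":0,"ax":0,"ay":0,"az":1.48,"hand":0.3},
    {"dx":0,"dy":0,"dz":0,"ax":0,"ay":0,"az":1.48,"hand":0.3},
    {"dx":0,"dy":0,"dz":0,"ax":0,"ay":0,"az":1.48,"hand":0.3},
    {"dx":0,"dy":0,"dz":0,"ax":0,"ay":0,"az":1.48,"hand":0.3},
    {"dx":0,"dy":0,"dz":0,"ax":0,"ay":0,"az":1.48,"hand":0.3},
    {"dx":0,"dy":0,"dz":0,"ax":0,"ay":0,"az":1.48,"hand":0.3},
    {"dx":0,"dy":0,"dz":0,"ax":0,"ay":0,"az":1.48,"hand":0.3},
    {"dx":0,"dy":0,"dz":0,"ax":0,"ay":0,"az":1.48,"hand":0.3},
    {"dx":0,"dy":0,"dz":0,"ax":0,"ay":0,"az":1.48,"hand":0.3},
  ],
)

```text
clock: 11.8
eef_pos: [535.6, -58.8, 274.9]
tool_rot: [-3.141, 0.001, 0.177]
force: [0.6, 0.2, 0.5]
width: 60.1
gripper_force: 0.0
```

Call:
send_rows(
  series=[
    {"dx":0,"dy":0,"dz":0,"ax":0,"ay":0,"az":0.45,"hand":0.3},
    {"dx":0,"dy":0,"dz":0,"ax":0,"ay":0,"az":0.45,"hand":0.3},
    {"dx":0,"dy":0,"dz":0,"ax":0,"ay":0,"az":0.45,"hand":0.3},
    {"dx":0,"dy":0,"dz":0,"ax":0,"ay":0,"az":0.45,"hand":0.3},
  ],
)

```text
clock: 12.2
eef_pos: [535.7, -58.8, 274.7]
tool_rot: [3.141, 0.001, -0.268]
force: [0.3, -0.3, -0.3]
width: 59.6
gripper_force: 0.0
```

Call:
send_rows(
  series=[
    {"dx":5,"dy":0,"dz":0,"ax":0,"ay":0,"az":0,"hand":0.3},
    {"dx":10,"dy":0,"dz":0,"ax":0,"ay":-0.1,"az":0,"hand":0.3},
    {"dx":15,"dy":0,"dz":0,"ax":0,"ay":-0.2,"az":0,"hand":0.3},
    {"dx":19,"dy":0,"dz":0,"ax":0,"ay":-0.3,"az":0,"hand":0.3},
    {"dx":20,"dy":0,"dz":0,"ax":0,"ay":-0.4,"az":0,"hand":0.3},
    {"dx":20,"dy":0,"dz":0,"ax":0,"ay":-0.5,"az":0,"hand":0.3},
    {"dx":20,"dy":0,"dz":0,"ax":0,"ay":-0.5,"az":0,"hand":0.3},
    {"dx":20,"dy":0,"dz":0,"ax":0,"ay":-0.5,"az":0,"hand":0.3},
    {"dx":20,"dy":0,"dz":0,"ax":0,"ay":-0.5,"az":0,"hand":0.3},
  ],
)

```text
clock: 13.1
eef_pos: [708.8, -109.0, 262.7]
tool_rot: [-3.132, 0.476, -0.263]
force: [0.5, 0.3, 0.6]
width: 59.7
gripper_force: 0.0
```

Run:
```python
from h import *
w=get_image('wrist');save(w,'w2.png')
import pickle;pickle.dump(w,open('w.pkl','wb'))
```

```text
(no output)
```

View pics/w2.png

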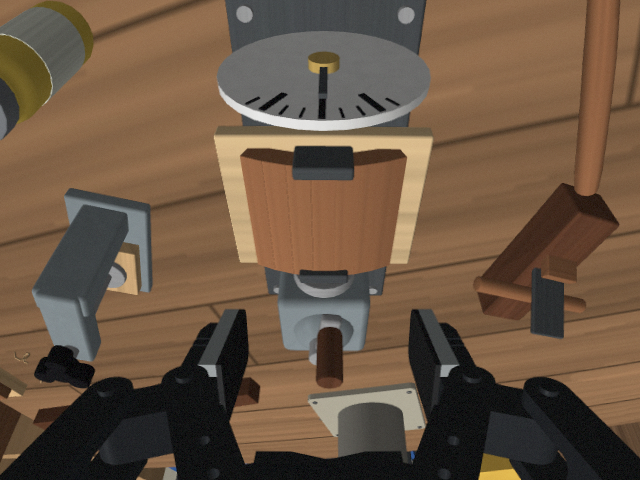

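The dial reads level. Its pointer runs from (323,70) to (322,95), onto the middle mark at (322,105), midway between the main marks at (272,101) and (372,102). The crank is free and the arm is clear of everything.

```bash
python3 -c "
from h import *
print(finish_job())"
```

```text
the job is handed in; nothing more can be done
None
```

I turned the crank clockwise about 2.6 turns until the rest was level, with the dial pointer on the middle main mark. I then released the crank, left the three-lobed knob untouched and handed the job in at about 13 s; no verdict was returned.

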